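# Pin the drawbar and secure it with its R-clip

## Robot

A 7-joint arm with a two-finger parallel gripper is mounted at the origin on the work surface. World frame = base frame: x ahead of the robot, y to its left, z up, the work surface at z = 0. Lengths are in m, angles in rad, forces in N, time in s.
With the tool pointing down it reaches from about 0.35 to 0.9 m from the base axis. Payload 7.2 kg.
Tool frame: the origin (TCP) lies midway between the tips of the shut fingers; the grasp point (between the pads) lies 19 mm behind it; z points along the fingers, x is the direction in which the jaws open and shut, and the axes are right-handed (so a half turn about z gives the same grasp; the last joint's range is limited). The gripper opens to 85 mm and grips with 20 to 120 N. Pads are 22 mm wide; open, the fingers measure 114 mm over their backs; the gripper's body (76 mm by 85 mm) begins 54 mm behind the grasp point. The pads swing forward as they close: fully open they stand 13 mm farther back than shut.
Start: joints at [-1.409, 0.411, -0.013, 1.596, 0.006, 1.134, -0.082], TCP at [0.142, 0.609, 0.231] pointing down, gripper open.
Joint ranges: [-2.95, 2.95], [-0.29, 1.99], [-1.47, 1.44], [0.14, 2.54], [-1.03, 4.17], [0.13, 1.85], [-2.86, 2.86]. Speed limits (rad/s): [2.39, 2.39, 3.01, 3.01, 3.14, 3.14, 3.14].

## Interface

Orientations are given as a rotation vector (axis times angle).
In Python, from bench import env gives the robot as it stands. Calls block until the motion is done:
- env.move_to(position, orientation): joint-space move of the TCP to a pose.
- env.move_linear(position, max_speed=0.15, orientation=None, stop_force=None): straight line of the TCP; orientation=None keeps the orientation; max_speed is the mean speed in m/s. With stop_force (N) it stops when the force on the tool has changed by that much, and returns True; else False.
- env.movej(angles): joint-space move.
- env.command_gripper(opening): finger opening in m; the grip force is fixed at half the most; returns when the fingers have stopped.
- env.dwell(seconds).
- env.inverse_kinematics(position, orientation): joint angles nearest the present ones, or None.
- env.sense(): the state.
- env.camera(name): name is "scene" or "top"; returns (picture, depth): 480x640x3 uint8, red, green, blue; 480x640 float32, m along the optical axis (not along the pixel's ray), 0 where there is no reading.
- env.get_calibration(name): a dict with "fx", "fy", "cx", "cy" (pixels), "R" (3x3) and "t" (3): a world point X has camera coordinates R X + t. Camera axes: x right, y down, z forward; pixel columns grow to the right and rows downward; lengths in m; the calibration is good to about 2 mm. A picture is of the moment at which its call begins. get_calibration takes no time and is no camera call.
A pose or a line that the arm cannot do raises env.IKError and nothing moves.
- env.hand_in(): hands the job in, once; it reports no verdict.
The state is a dict: "time_s": time; "joint_positions": joint angles; "qd": joint speeds; "effort": joint torques, N m; "position": TCP position; "orientation": TCP orientation; "force": force on the tool from outside, world axes, zero at the start; "torque": the same for the moment, N m; "gripper_width": finger opening in m.
Only numpy, scipy, OpenCV 4.12 (cv2) and the standard library are available. Lean on these libraries where they do the work, as an engineer would, in place of code of your own. Each camera call takes 0.05 s, during which the arm holds its last target.

## Task

Couple the trailer drawbar on the bench: push the yellow-headed pin fully home through the clevis, then take the R-clip from its wooden rack, put its straight leg down through the cross hole in the pin's far end and press until the bow springs over the pin and hugs it. Feel for the hole and never press the clip on the pin with more than 40 N; leave the tin, the jar and the wrench where they are, and let go of everything at the end.

Things in the scene. Friction and masses are not known exactly. Their poses are not given: they have to be found in the camera images.
- clevis: Grey steel fork bolted to the bench, origin centre of its underside, z up; base 130 x 110 x 12 mm. A 24 mm steel pin lies along its own y axis 90 mm up, slides in y only against 5 N friction and cannot turn. Lugs at y = -34..-22 and 22..34 mm, 50 mm wide in x, top 107 mm up; red tongue between them runs to +x.
- pin_head (a point): Middle of the range of the outer face of the pin's yellow head (40 mm across, 10 mm thick) when home: 56 mm in -y from the clevis origin, 90 mm up; axes as clevis; does not move with the pin. Home = head on the brass bush, which stands 0 to 24 mm out of the lug, differently each time, unreported: the real face is up to 12 mm either way in y.
- pin_axis (a point): Middle of the range of the cross hole, on the pin's axis, 62 mm in +y of the clevis origin, 90 mm up; does not move with the pin. The real hole, when home, is always 118 mm in +y of the head's outer face, so up to 12 mm either way in y from here. Vertical hole, 7.2 mm wide, 0.7 mm countersink, 14 mm from the pin's far end. Axes as clevis.
- pin (a joint): Travel of the pin in m: grows as the pin is pushed in +y, 0.032 when fully home; starts at 0.004 to 0.012. The outer face of the head is (0.032 - value) further in -y than when home.
- clip: R-clip of 6 mm steel wire, 110 mm tall, 85 g, upright in the rack. Origin on the straight leg's axis, at the point on the pin's axis when home (hard stop there); z up. Leg down to z = -45 mm. Bow on the +x side, in the x-z plane: hollow for the pin at z = 0, throat at z = -11 (7.6 mm clear of the leg's axis), flared end x = 18, z = -27.
- clip_coil (a point): Centre of the clip's double coil, the place to grip: 26 mm across in the clip's x-z plane, flat sides 12.5 mm apart along the clip's y axis; 10 mm in +x and 50 mm in +z from the clip's origin. To go in, the clip's x-z plane must match the clevis's x-z plane, the bow on either x side.
- clip_tip (a point): Lower tip of the straight leg, 45 mm below the clip's origin, bevelled to 4 mm over its last 1 mm.
- clip_bow (a joint): How far the bow is sprung open, rad: 0 at rest, about 0.06 as the throat passes the pin (5 to 10 N of push), back to nearly 0 when it hugs the pin.
- rack: Fixed wooden block 60 x 40 x 40 mm, origin centre of its underside, z up. A 7.6 mm slot along its x axis holds the clip's leg and flared bow end (clip origin 55 mm above the bench, 10 mm in -x of the rack's origin). Lift the clip straight up 40 mm to free it.
- grease_tin: Bystander: green tin 72 mm across, 85 mm tall, origin centre of its underside.
- oil_jar: Bystander: amber jar with orange cap, 64 mm across, 80 mm tall, origin centre of its underside.
- wrench: Bystander: steel wrench lying flat, origin under its middle.

How it is judged:
By the outcome, as a careful person would: the job done as asked, in the order asked, and still so for the second after the job is handed in, with the robot touching nothing.
It also fails if it takes over 67 s, if anything falls off the work surface, if the arm or the gripper's body presses on something with over 40 N, if the wrist force passes 120 N, or if a joint passes its speed limit or range.

## Working session

There is one attempt and no reset: what is moved stays moved. The work goes in short steps, each a Python script; the robot and the scene stay as the last script left them, time stands still between calls to the robot, and variables do not carry over. Pictures are saved under pics/ and viewed, and the job is handed in when it is done.

```bash
ls; mkdir -p pics; cat > h.py <<'E'
from bench import env
import numpy as np, cv2
from scipy.spatial.transform import Rotation as Rn
np.set_printoptions(precision=4,suppress=True)
def save(name,im): cv2.imwrite('pics/'+name,cv2.cvtColor(im,cv2.COLOR_RGB2BGR))
def ray(cal,u,v,z):
    R=np.array(cal['R']);t=np.array(cal['t']);c=-R.T@t
    d=R.T@np.array([(u-cal['cx'])/cal['fx'],(v-cal['cy'])/cal['fy'],1.])
    return c+d*(z-c[2])/d[2]
def deproj(cal,dep):
    R=np.array(cal['R']);t=np.array(cal['t'])
    v,u=np.mgrid[:480,:640]
    P=np.stack([(u-cal['cx'])/cal['fx']*dep,(v-cal['cy'])/cal['fy']*dep,dep],-1)
    return (P-t)@R
E
python3 - <<'E'
from h import *
for n in ['scene','top']:
    im,d=env.camera(n);save(n+'1.png',im);np.savez('pics/'+n+'1.npz',im=im,d=d)
    c=env.get_calibration(n);R=np.array(c['R']);print(n,c['fx'],c['cx'],c['cy'],R,-R.T@c['t'])
s=env.sense();print(s)
E
```

```text
pics
scene 510.16825585696535 324.8535769507621 235.97133636678944 [[-0.8673  0.4977  0.009 ]
 [ 0.2622  0.4722 -0.8416]
 [-0.4231 -0.7276 -0.54  ]] [1.0021 0.7511 0.6776]
top 560.4249673573105 325.8173136315548 237.34299538452728 [[-0.019  -0.9998 -0.0038]
 [-0.9974  0.0192 -0.0698]
 [ 0.0698  0.0025 -0.9976]] [ 0.4489 -0.0015  1.4109]
{'time_s': 0.1, 'joint_positions': array([-1.4092,  0.4118, -0.0127,  1.5969,  0.0056,  1.1343, -0.0821]), 'qd': array([-0.0004,  0.0003,  0.0018, -0.001 ,  0.0022, -0.0009, -0.0003]), 'effort': array([  0.0031, -60.1831,   0.6844, -30.0089,   0.014 ,   0.0065,
        -0.    ]), 'position': array([0.1423, 0.6081, 0.2305]), 'orientation': array([ 2.4606,  1.9515, -0.0017]), 'force': array([-0.6135,  0.653 , -1.4125]), 'torque': array([0.0302, 0.0342, 0.0083]), 'gripper_width': 0.08513390342146242}
```

View pics/scene1.png

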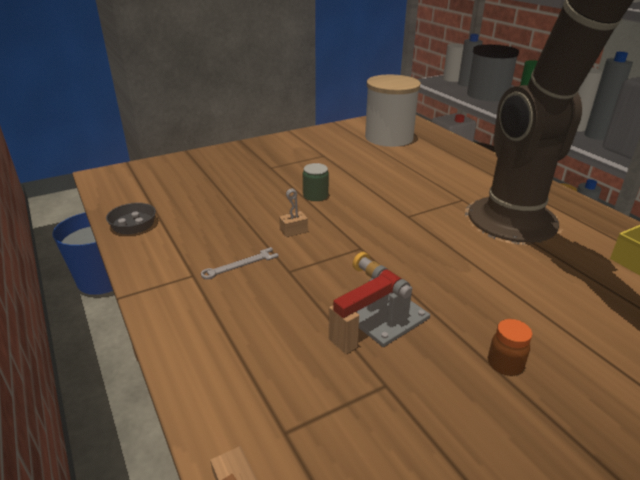

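View pics/top1.png

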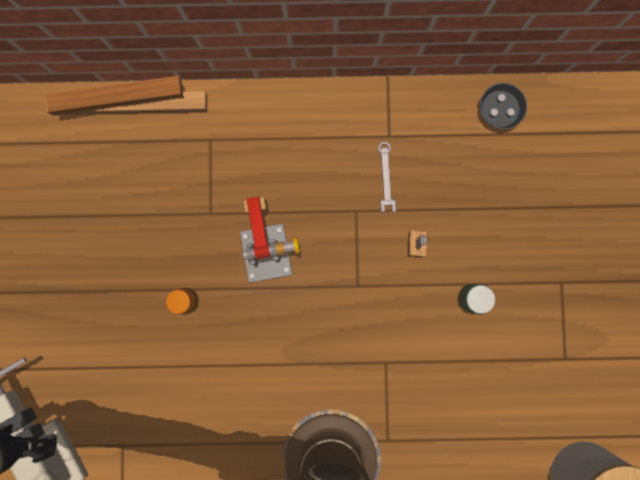

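The top view shows the clevis base at about (267,253), the pin's yellow head at (297,246) and the red tongue going up. The rack is at (418,243), the tin at (480,299), the jar at (179,301) and the wrench at (387,178). Next I'll measure on zoomed crops and depth.

```bash
python3 - <<'E'
from h import *
T=np.load('pics/top1.npz');S=np.load('pics/scene1.npz')
ct=env.get_calibration('top');cs=env.get_calibration('scene')
a=T['im'][185:295,225:315];b=T['im'][215:275,385:455]
save('ztop.png',np.hstack([cv2.resize(a,(450,550),interpolation=cv2.INTER_NEAREST),cv2.resize(b,(350,300),interpolation=cv2.INTER_NEAREST).repeat(1,0) if 0 else cv2.copyMakeBorder(cv2.resize(b,(350,300),interpolation=cv2.INTER_NEAREST),0,250,0,0,cv2.BORDER_CONSTANT)]))
c=S['im'][240:350,325:435];d=S['im'][180:245,265:315]
save('zscene.png',np.hstack([cv2.resize(c,(550,550),interpolation=cv2.INTER_NEAREST),cv2.copyMakeBorder(cv2.resize(d,(250,325),interpolation=cv2.INTER_NEAREST),0,225,0,0,cv2.BORDER_CONSTANT)]))
P=deproj(ct,T['d']);Q=deproj(cs,S['d'])
for n,u,v in [('base',247,270),('bolt',285,265),('tongue',258,220),('head',297,246),('rack',413,250),('jar',179,301),('tin',480,299),('bench',330,240)]: print(n,P[v,u])
# base: grey pixels z 8-16mm
hs=cv2.cvtColor(T['im'],cv2.COLOR_RGB2HSV)
roi=np.zeros((480,640),bool);roi[185:295,225:315]=1
m=roi&(P[...,2]>.006)&(P[...,2]<.02)
def rect(m,z,name):
    v,u=np.nonzero(m)
    if len(u)<4: print(name,'none');return
    pts=np.array([ray(ct,x,y,z)[:2] for x,y in zip(u,v)]).astype(np.float32)
    print(name,len(u),cv2.minAreaRect(pts*1000), pts.mean(0))
g=roi&(hs[...,1]<60)&(P[...,2]<.03)
rect(g,.012,'base grey'); rect(m,.012,'base depth')
red=roi&(hs[...,1]>180)&((hs[...,0]<6)|(hs[...,0]>174)); rect(red,P[red][:,2].mean(),'red');print(P[red][:,2].mean())
yel=roi&(hs[...,0]>20)&(hs[...,0]<35)&(hs[...,1]>150)&(hs[...,2]>120);rect(yel,.1,'yel');print(P[yel])
r2=np.zeros_like(roi);r2[225:262,400:435]=1
rk=r2&(P[...,2]>.03)&(P[...,2]<.05);rect(rk,.04,'rack')
cl=r2&(P[...,2]>.06);rect(cl,.105,'clip');print(P[cl][:, :])
E
```

```text
base [0.4691 0.2001 0.0113]
bolt [0.4797 0.1052 0.0102]
tongue [0.5844 0.1602 0.1019]
head [0.5212 0.0692 0.1084]
rack [ 0.5096 -0.2102  0.0435]
jar [0.398  0.3513 0.0817]
tin [ 0.3895 -0.3574  0.0865]
bench [ 0.541  -0.0084 -0.0027]
base grey 1309 ((511.263427734375, 153.13824462890625), (128.52166748046875, 110.07036590576172), 9.244441986083984) [0.5014 0.1493]
base depth 1439 ((545.0911254882812, 143.5680389404297), (219.14402770996094, 273.41815185546875), 88.87474060058594) [0.5059 0.1493]
red 730 ((567.6127319335938, 160.42453002929688), (140.5899658203125, 30.91203498840332), 7.877431869506836) [0.5661 0.1607]
0.1096879042498823
yel 33 ((526.4210815429688, 71.94699096679688), (23.768455505371094, 8.88426399230957), 17.524818420410156) [0.5259 0.072 ]
[[ 0.5379  0.0739  0.1045]
 [ 0.5352  0.0736  0.1091]
 [ 0.5332  0.0762  0.1056]
 [ 0.5327  0.0735  0.1117]
 [ 0.5329  0.0714  0.1086]
 [ 0.5308  0.0762  0.1061]
 [ 0.5309  0.074   0.104 ]
 [ 0.5307  0.0715  0.106 ]
 [ 0.531   0.0695  0.1014]
 [ 0.5284  0.0762  0.1074]
 [ 0.5284  0.0738  0.1074]
 [ 0.5282  0.0714  0.1091]
 [ 0.52
[... 2439 characters left out ...]
 0.5223 -0.2207  0.1145]
 [ 0.5221 -0.2228  0.1158]
 [ 0.5222 -0.2253  0.1149]
 [ 0.5221 -0.2276  0.1149]
 [ 0.5206 -0.2153  0.1047]
 [ 0.5203 -0.2167  0.1103]
 [ 0.5201 -0.2187  0.1119]
 [ 0.5201 -0.2212  0.1108]
 [ 0.5201 -0.2237  0.1102]
 [ 0.5198 -0.2251  0.1153]
 [ 0.5196 -0.2193  0.0797]
 [ 0.5184 -0.218   0.1021]
 [ 0.5181 -0.2195  0.107 ]
 [ 0.5183 -0.2227  0.1017]
 [ 0.5178 -0.2237  0.1096]
 [ 0.5181 -0.227   0.1038]
 [ 0.518  -0.219   0.0665]
 [ 0.5175 -0.2201  0.0745]
 [ 0.5168 -0.2202  0.088 ]
 [ 0.5167 -0.2225  0.0883]
 [ 0.5156 -0.2216  0.0649]
 [ 0.4489 -0.0015  1.4109]
 [ 0.4489 -0.0015  1.4109]
 [ 0.4489 -0.0015  1.4109]
 [ 0.4489 -0.0015  1.4109]
 [ 0.4489 -0.0015  1.4109]]
```

View pics/ztop.png

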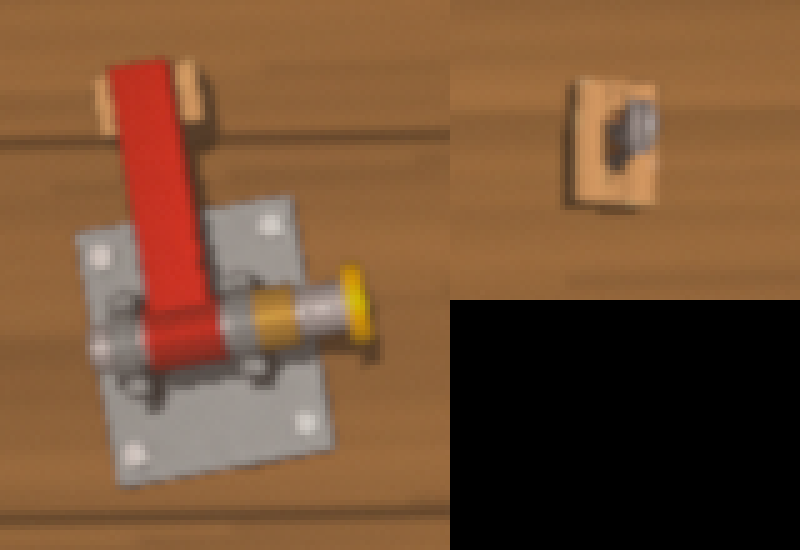

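View pics/zscene.png

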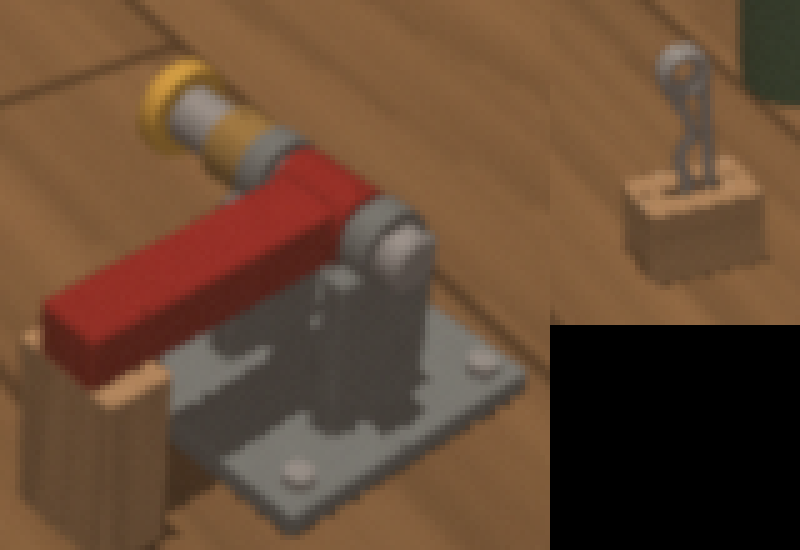

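```bash
cat >> h.py <<'E'
def down(yaw,flip=False):
    # tool x along clevis/clip y axis, tool z down
    s=-1 if flip else 1
    x=s*np.array([-np.sin(yaw),np.cos(yaw),0]);z=np.array([0,0,-1.]);y=np.cross(z,x)
    return Rn.from_matrix(np.c_[x,y,z]).as_rotvec()
def horiz(yaw,roll,tilt=0):
    z=np.array([-np.sin(yaw)*np.cos(tilt),np.cos(yaw)*np.cos(tilt),-np.sin(tilt)])
    a=np.array([np.cos(yaw),np.sin(yaw),0]);b=np.cross(z,a)
    x=np.cos(roll)*a+np.sin(roll)*b
    return Rn.from_matrix(np.c_[x,np.cross(z,x),z]).as_rotvec()
E
python3 - <<'E'
from h import *
T=np.load('pics/top1.npz');ct=env.get_calibration('top')
y=np.deg2rad(8.5)
for tilt in (0,20,40):
  for roll in (0,90,180,270):
    for p in ([.53,0.0,.09],[.525,.09,.09]):
        try: q=env.inverse_kinematics(np.array(p),horiz(y,np.deg2rad(roll),np.deg2rad(tilt)))
        except Exception as e: q=e
        print(tilt,roll,p,q)
for yaw in (8.5,-2,188.5):
  for f in (0,1):
    print(yaw,f,env.inverse_kinematics(np.array([.53,.21,.13]),down(np.deg2rad(yaw),f)),env.inverse_kinematics(np.array([.53,-.22,.13]),down(np.deg2rad(yaw),f)))
# refine yaw & pos
im=T['im'].astype(np.float32);hs=cv2.cvtColor(T['im'],cv2.COLOR_RGB2HSV)
# bolts: bright low-sat blobs
roi=np.zeros((480,640),np.uint8);roi[185:295,225:315]=1
m=((hs[...,2]>185)&(hs[...,1]<50)&(roi>0)).astype(np.uint8)
n,l,st,c=cv2.connectedComponentsWithStats(m)
for i in range(1,n): print('bolt',st[i][4],c[i],ray(ct,*c[i],.016))
# base corners on z=12
red=((hs[...,1]>180)&((hs[...,0]<6)|(hs[...,0]>174))&(roi>0))
for r in range(200,262,6):
    u=np.nonzero(red[r])[0];print(r,u.min(),u.max(),ray(ct,(u.min()+u.max())/2,r,.105)[:2])
E
```

```text
0 0 [0.53, 0.0, 0.09] [ 0.4745  1.1509 -0.0125  1.5603 -0.994   1.8062  1.2068]
0 0 [0.525, 0.09, 0.09] [ 0.65    1.1746 -0.4382  1.6623 -0.8533  1.4646  1.0594]
0 90 [0.53, 0.0, 0.09] [ 0.4745  1.1509 -0.0125  1.5603 -0.994   1.8062 -0.364 ]
0 90 [0.525, 0.09, 0.09] [ 0.4984  1.1311 -0.2196  1.6737 -0.988   1.5909 -0.3966]
0 180 [0.53, 0.0, 0.09] [ 0.4745  1.1509 -0.0125  1.5603 -0.994   1.8062 -1.9348]
0 180 [0.525, 0.09, 0.09] [ 0.4984  1.1311 -0.2196  1.6737 -0.988   1.5909 -1.9674]
0 270 [0.53, 0.0, 0.09] [ 0.9884  1.3637 -0.8422  1.5198 -0.4374  1.4263  2.2745]
0 270 [0.525, 0.09, 0.09] [ 1.0126  1.48   -1.0517  1.6374 -0.294   1.1974  2.1364]
20 0 [0.53, 0.0, 0.09] [ 0.3081  0.9513  0.1947  1.6748 -0.9917  1.6405  1.2147]
20 0 [0.525, 0.09, 0.09] [ 0.6649  0.9693 -0.5028  1.7557 -0.7195  1.2078  0.9085]
20 90 [0.53, 0.0, 0.09] [ 0.3081  0.9513  0.1947  1.6748 -0.9917  1.6405 -0.3561]
20 90 [0.525, 0.09, 0.09] [ 0.3211  0.9001 -0.0126  1.7816 -1.0063  1.4423 -0.4166]
20 180 [0.53, 0.0, 0.09] [ 0.3081  0.9513  0.1947  1.6748 -0.9917  1.6405 -1.9269]
20 180 [0.525, 0.09, 0.09] [ 
[... 1760 characters left out ...]
0.016 ]
bolt 5 [288.4 246.2] [0.5263 0.0957 0.016 ]
bolt 2 [244.5 254. ] [0.5089 0.2053 0.016 ]
bolt 12 [285.6667 269.0833] [0.4694 0.1033 0.016 ]
bolt 13 [251.3846 275.3846] [0.4554 0.1887 0.016 ]
200 247 258 [0.6315 0.1722]
206 248 259 [0.6173 0.17  ]
212 249 261 [0.6031 0.1666]
218 250 262 [0.5889 0.1644]
224 251 263 [0.5748 0.1622]
230 253 263 [0.5606 0.1601]
236 254 264 [0.5465 0.1579]
242 255 266 [0.5324 0.1545]
248 254 267 [0.5184 0.1547]
254 255 268 [0.5043 0.1525]Traceback (most recent call last):
  File "<stdin>", line 23, in <module>
    return umr_minimum(a, axis, None, out, keepdims, initial, where)
ValueError: zero-size array to reduction operation minimum which has no identity
```

```bash
python3 - <<'E'
from h import *
T=np.load('pics/top1.npz');S=np.load('pics/scene1.npz')
ct=env.get_calibration('top');cs=env.get_calibration('scene')
a=T['im'][222:266,404:434];d=S['im'][180:245,270:315]
A=cv2.resize(a,(400,587),interpolation=cv2.INTER_CUBIC);D=cv2.resize(d,(400,578),interpolation=cv2.INTER_CUBIC)
save('zclip.png',np.hstack([A[:570],D[:570]]))
hs=cv2.cvtColor(T['im'],cv2.COLOR_RGB2HSV)
m=np.zeros((480,640),np.uint8);m[228:260,405:432]=((hs[...,1]<90))[228:260,405:432]
for r in range(228,252): print(r,hs[r,408:432,1])
v,u=np.nonzero(m);print(u.min(),u.max(),v.min(),v.max())
hs=cv2.cvtColor(S['im'],cv2.COLOR_RGB2HSV)
for r in range(184,222): print(r,hs[r,282:302,1])
print(ray(cs,291.8,194,.105),ray(cs,290.8,194,.105),ray(cs,291.8,195,.105))
E
```

```text
228 [153 155 155 155 154 154 155 155 155 153 152 154 153 151 151 151 153 151
 152 152 151 152 150 152]
229 [154 153 153 149 150 151 154 154 153 152 152 152 153 153 152 154 153 153
 152 152 154 154 154 153]
230 [155 150 141 133 135 142 148 148 147 149 150 152 148 149 150 150 151 150
 153 153 153 153 152 152]
231 [151 144 123 120 124 133 141 142 139 139 143 144 144 141 140 144 141 145
 148 152 152 151 156 155]
232 [146 138 133 131 133 136 137 138 138 137 139 139 138 137 139 140 140 139
 141 150 155 153 153 154]
233 [148 139 136 137 138 137 138 139 136 137 137 139 136 134 136 137 137 137
 142 148 154 152 152 155]
234 [148 135 135 137 138 136 137 138 140 137 137 137 127 115 120 127 125 130
 141 150 153 154 154 151]
235 [148 138 137 136 137 137 137 138 136 137 137 134 106  66  66  74  77 102
 131 151 153 152 152 151]
236 [146 131 133 136 136 137 138 137 136 138 137 128  90  38  33  34  44  75
 114 146 153 154 152 153]
237 [148 130 130 133 137 137 138 138 140 145 141 124  65  33  34  31  36  54
  93 141 154 151 154 151]
238 [147 126 128 133 136 137 137 138 142 145 141 112  49  34  33  30  
[... 4071 characters left out ...]
121
 123 122]
215 [129 127 125 123 115 118 123 122 109  67  55  92 114 102  66  74 111 122
 120 123]
216 [122 123 123 122 120 121 122 123 115  77  50  69 103  99  71  67 110 122
 112 115]
217 [123 123 122 122 125 121 124 123 115  73  50  80 112 106 105 107 119 120
 115 116]
218 [122 123 123 123 123 122 122 124 111  83  90 112 122 122 120 123 124 122
 121 122]
219 [124 120 121 124 122 123 124 122 120 113 116 121 122 124 123 122 122 124
 124 123]
220 [121 111 117 121 124 122 122 122 122 122 121 122 124 121 124 123 124 128
 126 125]
221 [120 108 116 122 121 122 122 122 124 123 123 122 122 123 123 123 124 123
 123 124]
[ 0.5303 -0.219   0.105 ] [ 0.5324 -0.2202  0.105 ] [ 0.5325 -0.2145  0.105 ]
```

View pics/zclip.png

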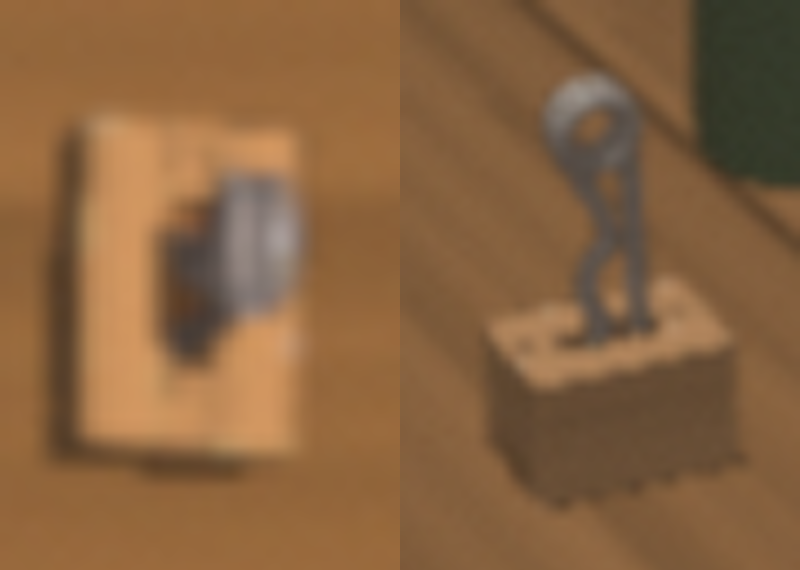

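```bash
python3 - <<'E'
from h import *
T=np.load('pics/top1.npz');ct=env.get_calibration('top');cs=env.get_calibration('scene')
print(ray(ct,422.8,239.8,.105),ray(ct,422.8,239.8,.11))
print(ray(cs,291.2,193.5,.105))
# triangulate
def P(c): 
    K=np.array([[c['fx'],0,c['cx']],[0,c['fy'],c['cy']],[0,0,1]]);return K@np.c_[c['R'],c['t']]
def tri(a,b):
    X=cv2.triangulatePoints(P(ct),P(cs),np.array(a,float).reshape(2,1),np.array(b,float).reshape(2,1));return (X[:3]/X[3]).ravel()
print('coil tri',tri((422.8,239.8),(291.2,193.5)))
# rack by colour: V bright orange
hs=cv2.cvtColor(T['im'],cv2.COLOR_RGB2HSV)
m=np.zeros((480,640),np.uint8);r=(slice(226,264),slice(402,434))
m[r]=((T['im'][...,0]>190))[r]
print(m[226:264,402:434].sum())
m=cv2.morphologyEx(m,cv2.MORPH_CLOSE,np.ones((13,13)))
c=max(cv2.findContours(m,0,2)[0],key=cv2.contourArea)[:,0]
pts=np.array([ray(ct,*p,.04)[:2] for p in c],np.float32)*1000
print(cv2.minAreaRect(pts), cv2.minAreaRect(c.astype(np.float32)))
# edges
for r in range(232,256,3):print(r,T['im'][r,404:432,0])
E
```

```text
[ 0.5302 -0.2244  0.105 ] [ 0.5299 -0.2235  0.11  ]
[ 0.5304 -0.222   0.105 ]
coil tri [ 0.5299 -0.2243  0.1039]
174
((527.8004760742188, -223.5221405029297), (34.2857551574707, 56.463233947753906), 88.20368194580078) ((418.0, 242.5), (23.0, 14.0), 90.0)
232 [159 159 159 155 133 113 142 181 200 206 207 201 189 190 193 189 190 192
 195 200 202 192 164 151 155 157 157 157]
235 [158 158 157 151 117  98 141 182 199 206 209 205 197 197 195 175 147 143
 142 137 146 162 158 152 155 154 154 155]
238 [137 138 138 132 106 109 167 194 202 208 208 194 169 148 128 100  99 135
 148 134 149 155 141 134 138 139 138 138]
241 [140 141 135 114  87 107 168 196 204 210 202 160 108  81  77  84 101 136
 146 135 147 152 138 134 139 141 141 141]
244 [145 145 140 113  87 104 166 195 203 210 203 160 112  91  87  81  91 114
 131 133 141 162 158 149 146 146 147 146]
247 [153 153 148 118  88 106 167 196 204 208 205 171 120  82  74  94 138 179
 203 210 211 202 177 159 154 155 155 155]
250 [150 151 144 116  87 107 166 195 204 208 209 201 180 178 183 182 189 199
 205 209 207 192 167 150 148 149 149 148]
253 [150 152 144 118  90 108 164 194 204 208 209 206 203 203 200 193 193 200
 206 210 206 189 165 154 151 152 152 153]
```

```bash
cat >> h.py <<'E'
YAW=np.deg2rad(9.15);O=np.array([.512,.154,0])
ex=np.array([np.cos(YAW),np.sin(YAW),0]);ey=np.array([-np.sin(YAW),np.cos(YAW),0])
def W(x,y,z): return O+x*ex+y*ey+np.array([0,0,z])
def L(p): p=np.array(p)-O; return np.array([p@ex,p@ey,p[2]])
def st(tag=''):
    s=env.sense();print(tag,'t%.2f'%s['time_s'],'loc',L(s['position'])*1000,'F',s['force'],'w%.4f'%s['gripper_width'],'q',s['joint_positions']);return s
E
python3 - <<'E'
from h import *
for f in (0,1):print(f,env.inverse_kinematics(W(0,-.115,.2),down(YAW+np.pi/2,f)),env.inverse_kinematics(W(0,-.115,.075),down(YAW+np.pi/2,f)))
E
```

```text
0 [-1.0572  0.5588  1.2668  1.9103 -0.5955  1.1241 -2.538 ] [-0.991   0.8412  1.249   2.0219 -0.9581  1.044  -2.245 ]
1 [-0.701   0.324   0.6713  1.8938 -0.237   1.0036  0.2332] [-0.5915  0.4965  0.5548  2.0009 -0.3788  0.7457  0.3516]
```

```bash
python3 - <<'E'
from h import *
o=down(YAW+np.pi/2,1)
env.move_to(W(0,-.118,.2),o);st()
env.command_gripper(0.0)
env.move_linear(W(0,-.118,.075),max_speed=.15);st()
r=env.move_linear(W(0,-.040,.075),max_speed=.03,stop_force=15);print(r);st('stop')
env.dwell(.2);st('hold')
im,d=env.camera('top');save('top2.png',im[185:295,225:315].repeat(5,0).repeat(5,1))
im,d=env.camera('scene');save('scene2.png',im)
E
```

```text
t2.56 loc [   0.2539 -116.6969  199.9068] F [1.0335 0.7969 0.1269] w0.0854 q [-0.6993  0.3254  0.6741  1.893  -0.2392  1.0041  0.2408]
 t4.31 loc [   0.58   -118.2142   75.719 ] F [ 0.1092  0.4041 -0.3458] w-0.0001 q [-0.5996  0.5002  0.5746  2.0003 -0.3927  0.7493  0.3707]
True
stop t5.81 loc [ -0.3164 -75.4181  74.7216] F [ 1.1499 -2.4717  1.1583] w-0.0003 q [-0.6852  0.4987  0.5767  2.0069 -0.3893  0.7453  0.2853]
hold t6.01 loc [ -0.4204 -75.486   74.5375] F [-0.4266 -0.3486  0.8429] w0.0004 q [-0.6844  0.499   0.5763  2.007  -0.3899  0.7455  0.2859]
```

View pics/scene2.png

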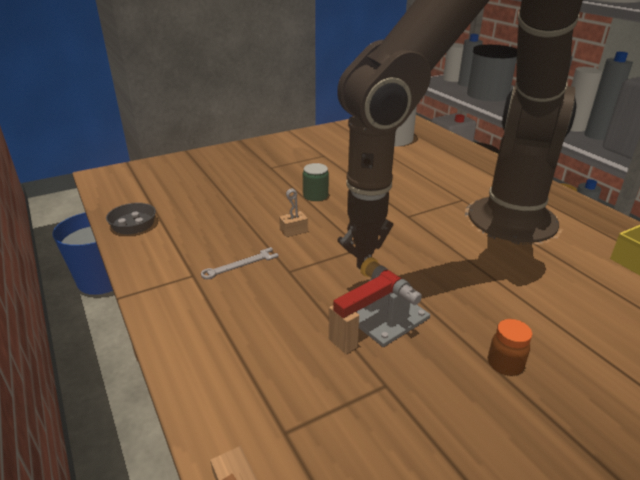

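The head has moved and the pin now sticks out of the far lug at (408,292). I'll push again harder to confirm it's home.

```bash
python3 - <<'E'
from h import *
s0=env.sense()
for F in (12,25):
    p=L(env.sense()['position'])
    r=env.move_linear(W(0,p[1]+.03,.075),max_speed=.02,stop_force=F);st(f'{F} {r}')
env.dwell(.15);st('hold')
im,d=env.camera('top');save('top3.png',cv2.resize(im[200:290,230:330],None,fx=6,fy=6))
im,d=env.camera('scene');save('scene3.png',cv2.resize(im[240:350,325:435],None,fx=5,fy=5))
E
```

```text
12 True t6.59 loc [ -0.9586 -75.5826  74.2558] F [ 0.0813  0.0571 -0.7559] w-0.0002 q [-0.6892  0.4997  0.5793  2.0081 -0.3867  0.7445  0.2796]
25 True t7.23 loc [ -1.4    -75.8768  74.0896] F [ 0.6014 -1.8532  0.5858] w-0.0000 q [-0.7     0.5013  0.5867  2.0093 -0.3797  0.7428  0.2652]
hold t7.38 loc [ -1.3898 -75.9064  74.0548] F [ 0.1311 -1.4357  0.6393] w-0.0002 q [-0.6997  0.5014  0.5866  2.0092 -0.38    0.7428  0.2655]
```

View pics/scene3.png

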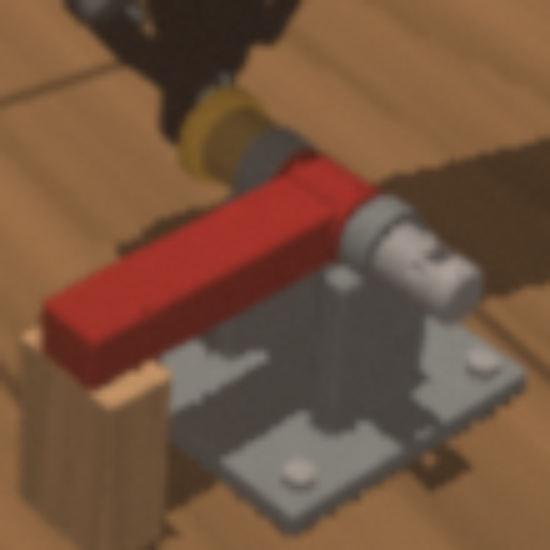

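View pics/top3.png

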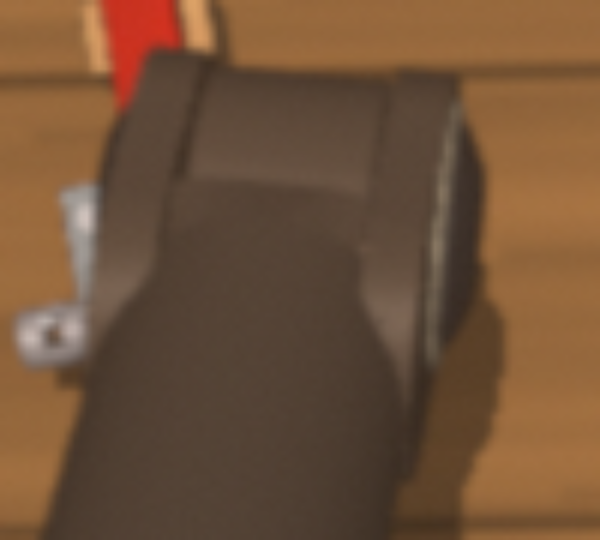

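Both views show the yellow head flat on the brass bush with no shank visible between them, so the pin is home. The cross hole is visible in the top crop at (52,333), which is full-image (238.7,255.5). Next I'll back off, re-measure the hole and go to the clip.

```bash
python3 - <<'E'
from h import *
env.move_linear(W(0,-.100,.076),max_speed=.12)
env.move_linear(W(0,-.110,.18),max_speed=.25)
y=np.deg2rad(-1.8)
for f in (0,1): print(f,env.inverse_kinematics(np.array([.53,-.2235,.17]),down(y,f)))
f=min((0,1),key=lambda f: np.abs(env.inverse_kinematics(np.array([.53,-.2235,.17]),down(y,f))-env.sense()['joint_positions']).max())
env.move_to(np.array([.530,-.2235,.19]),down(y,f));print('flip',f)
env.command_gripper(.05)
st()
im,d=env.camera('top');np.savez('pics/top4.npz',im=im,d=d);save('top4.png',im)
save('top4z.png',cv2.resize(im[215:290,225:310],None,fx=7,fy=7,interpolation=cv2.INTER_CUBIC))
im,d=env.camera('scene');np.savez('pics/scene4.npz',im=im,d=d);save('scene4.png',cv2.resize(im[160:340,270:440],None,fx=3.3,fy=3.3))
ct=env.get_calibration('top')
print('hole early est',L(ray(ct,238.7,255.5,.101)))
E
```

```text
0 [-0.0074  0.4046  0.4239  1.8123 -0.1981  0.9665  2.0388]
1 [-0.4217  0.5907  1.0673  1.8362 -0.5884  1.0734 -0.7305]
flip 1
 t9.98 loc [ -42.166  -375.4187  190.066 ] F [ 0.1265 -0.1137 -1.1051] w0.0500 q [-0.4384  0.5693  1.0901  1.8159 -0.5636  1.1083 -0.749 ]
hole early est [-0.0016  0.0533  0.101 ]
```

View pics/top4z.png

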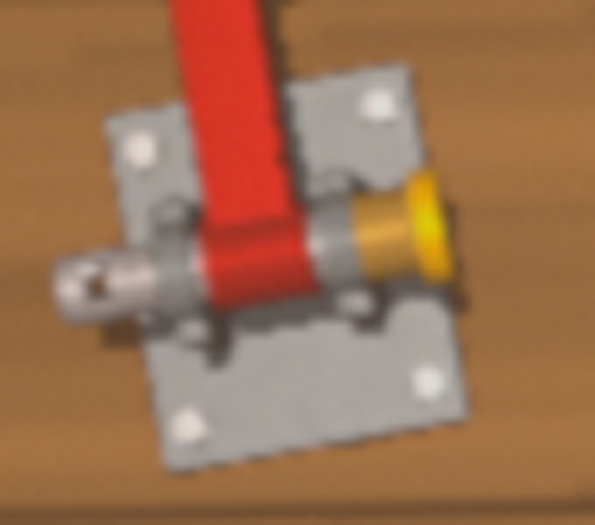

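View pics/scene4.png

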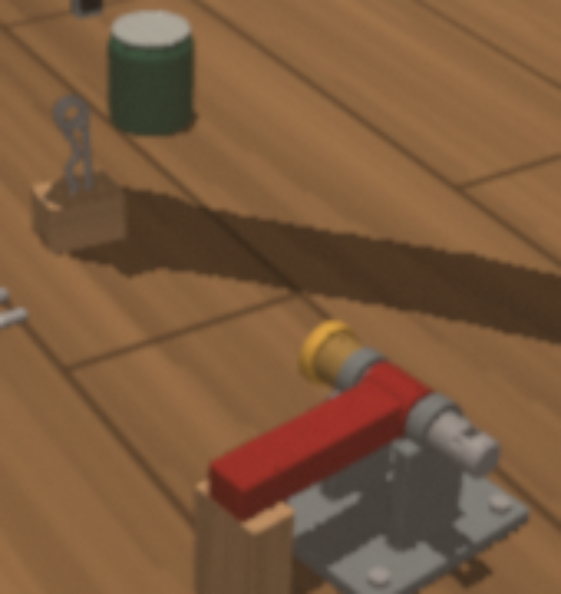

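```bash
python3 - <<'E'
from h import *
ct=env.get_calibration('top');T=np.load('pics/top4.npz');im=T['im'];hs=cv2.cvtColor(im,cv2.COLOR_RGB2HSV)
print(hs[246:264,230:250,1]);print(im[250:261,233:246].mean(2).astype(int))
# pin edge: subpixel at sat=90 per column
for c in range(234,246):
    s=hs[:,c,1].astype(float); r=np.arange(244,268)
    seg=s[r]; below=np.nonzero(seg<85)[0]
    if len(below): print(c,r[below[0]],r[below[-1]],L(ray(ct,c,(r[below[0]]+r[below[-1]])/2,.09))*1000)
g=im.mean(2);w=np.clip(130-g[252:259,235:243],0,None);v,u=np.mgrid[252:259,235:243]
print('hole centroid',(w*u).sum()/w.sum(),(w*v).sum()/w.sum(),L(ray(ct,(w*u).sum()/w.sum(),(w*v).sum()/w.sum(),.099))*1000)
m=((hs[...,2]>185)&(hs[...,1]<50)).astype(np.uint8);m[:185]=0;m[295:]=0;m[:,:225]=0;m[:,315:]=0
n,l,stt,c=cv2.connectedComponentsWithStats(m)
for i in range(1,n):
    if stt[i][4]>8: print(stt[i][4],c[i],L(ray(ct,*c[i],.014))*1000)
E
```

```text
[[150 150 152 152 150 150 150 150 150 150 150 136  79  32  22  20  23  27
   26  25]
 [150 150 150 151 150 151 150 151 150 149 154 145  95  37  20  19  25  29
   31  31]
 [151 151 150 150 150 150 150 150 150 150 151 147 103  39  22  22  23  31
   30  30]
 [152 151 150 150 150 151 151 148 146 141 140 137 100  43  28  24  26  27
   26  27]
 [151 150 152 150 145 141 134 123 108  92  85  84  69  44  34  32  32  27
   25  24]
 [151 150 144 122 105  89  78  67  52  39  36  39  36  34  35  34  33  26
   24  22]
 [151 146 114  68  46  39  35  30  30  32  33  34  33  35  34  34  30  26
   22  22]
 [149 139  91  46  33  30  26  21  26  35  35  33  33  32  31  30  30  25
   21  21]
 [150 138  85  44  33  30  30  29  41  56  39  31  30  31  30  29  29  25
   21  22]
 [152 141  86  42  31  30  32  41  86  90  45  32  29  29  30  31  33  27
   25  22]
 [149 143  88  40  29  27  30  38  82  86  44  32  32  32  32  32  33  30
   26  27]
 [152 145 105  49  31  30  32  38  49  51  38  34  34  35  35  34  33  35
   30  28]
 [150 149 125  65  38  34  33  34  35  37  35  34  34  36  38  36  36  36
   31 
[... 1104 characters left out ...]
90.    ]
236 251 260 [ 0.2936 61.1839 90.    ]
237 251 260 [-0.1263 58.8613 90.    ]
238 251 260 [-0.5462 56.5387 90.    ]
239 251 260 [-0.9661 54.2162 90.    ]
240 251 260 [-1.3859 51.8937 90.    ]
241 250 260 [-0.6427 49.3738 90.    ]
242 244 260 [ 5.9187 45.8653 90.    ]
243 244 259 [ 6.6626 43.344  90.    ]
244 244 260 [ 5.0785 41.2185 90.    ]
245 244 264 [ 0.0041 39.6876 90.    ]
hole centroid 238.433489827856 255.87949921752735 [-2.1928 54.3245 99.    ]
20 [278.65 229.5 ] [ 50.4761 -42.9581  14.    ]
18 [244.5    235.7778] [50.1703 43.8065 14.    ]
12 [243.4167 254.3333] [ 4.8934 54.2551 14.    ]
21 [286. 269.] [-49.9865 -44.0001  14.    ]
20 [251.5 275.3] [-50.1353  43.2014  14.    ]
```

```bash
python3 - <<'E'
from h import *
s=env.sense();o=s['orientation']
env.move_linear([.5297,-.2235,.087],max_speed=.12,stop_force=12);st('at')
env.command_gripper(.0);s=st('gripped')
np.save('grip.npy',np.r_[s['position'],s['orientation']])
r=env.move_linear([.5297,-.2235,.15],max_speed=.08,stop_force=15);print(r);st('lift')
im,d=env.camera('scene');save('scene5.png',cv2.resize(im[100:260,230:370],None,fx=3.7,fy=3.7))
E
```

```text
at t11.09 loc [ -42.2216 -375.9629   87.6698] F [-0.2002 -0.7139  0.6149] w0.0501 q [-0.3472  0.684   0.9601  1.9023 -0.7004  0.9327 -0.6486]
gripped t11.52 loc [ -42.2696 -375.7082   87.5181] F [ 0.1052 -1.3494  4.4703] w0.0118 q [-0.3473  0.6839  0.9598  1.9026 -0.7006  0.9327 -0.6484]
False
lift t12.46 loc [ -42.713  -375.1771  149.6227] F [-1.3026  0.3469 -0.9075] w0.0111 q [-0.4046  0.6121  1.0424  1.856  -0.6138  1.0383 -0.7115]
```

View pics/scene5.png

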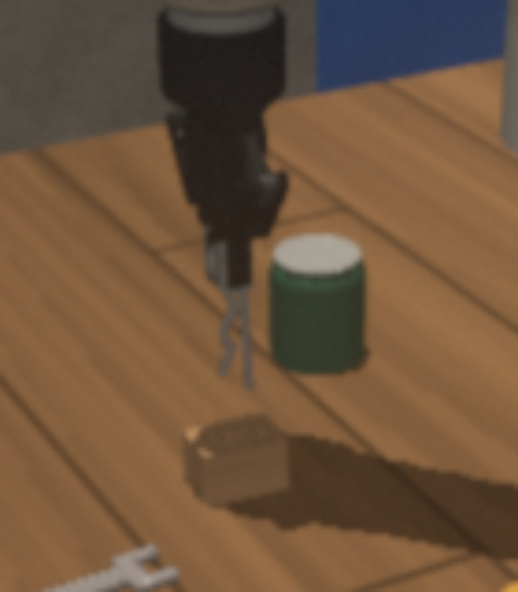

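Clip in hand, upright and clear of the rack; the leg is on the right (tip at crop (250,385)) and the bow on the left. Carrying it to above the cross hole.

```bash
python3 - <<'E'
from h import *
p=env.sense()['position'];p[2]=.225
env.move_linear(p,max_speed=.2)
o=down(YAW,1)
hx,hy=-.0003,.0538
env.move_to(W(hx+.010,hy,.225),o)
env.move_linear(W(hx+.010,hy,.186),max_speed=.08);env.dwell(.15);st('hover')
im,d=env.camera('scene');np.savez('pics/scene6.npz',im=im,d=d);save('scene6.png',cv2.resize(im[220:330,350:450],None,fx=5.4,fy=5.4,interpolation=cv2.INTER_CUBIC))
E
```

```text
hover t15.42 loc [ 10.0187  53.7886 186.3941] F [-0.1538 -0.3719 -1.0085] w0.0113 q [-1.271   0.5522  1.1327  1.8717 -0.5666  1.0866 -1.3268]
```

View pics/scene6.png

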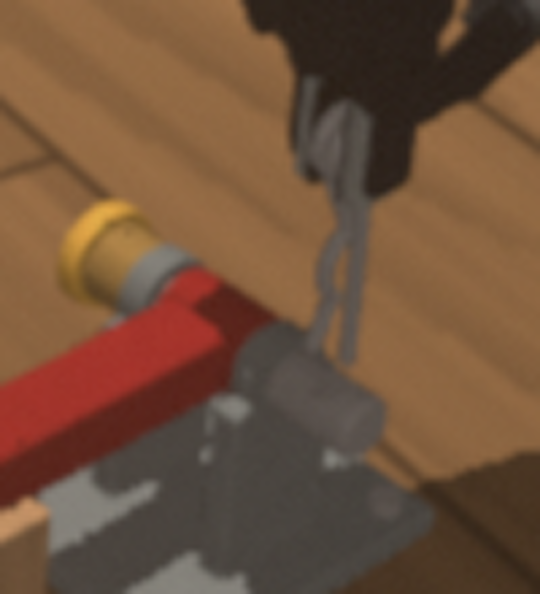

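The leg tip shows at crop (348,362), full-image about (414.4,287), just above the pin, with the bow reaching past on the tongue side. Next I'll compare that with the prediction, then feel downward.

```bash
python3 - <<'E'
from h import *
cs=env.get_calibration('scene')
def pr(X): c=np.array(cs['R'])@X+cs['t'];return c[:2]/c[2]*cs['fx']+[cs['cx'],cs['cy']]
print(pr(W(-.0003,.0538,.1089)),pr(W(.0017,.0538,.1089)),pr(W(-.0003,.0558,.1089)))
r=env.move_linear(W(-.0003+.010,.0538,.168),max_speed=.015,stop_force=5);print(r);st('feel')
env.dwell(.1);st()
E
```

```text
[412.4393 286.6883] [411.6731 287.1209] [413.2677 287.2352]
True
feel t16.18 loc [  9.9856  53.8929 176.7509] F [-0.1983 -0.6533  6.1667] w0.0114 q [-1.2615  0.5628  1.1201  1.8815 -0.5795  1.07   -1.3173]
 t16.27 loc [  9.936   53.8718 176.8291] F [ 0.4802 -0.7698  5.6131] w0.0116 q [-1.2616  0.5626  1.1202  1.8814 -0.5793  1.0702 -1.3174]
```

```bash
python3 - <<'E'
from h import *
im,d=env.camera('scene');save('scene7.png',cv2.resize(im[250:320,375:445],None,fx=8,fy=8,interpolation=cv2.INTER_CUBIC))
E
```

```text
(no output)
```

View pics/scene7.png

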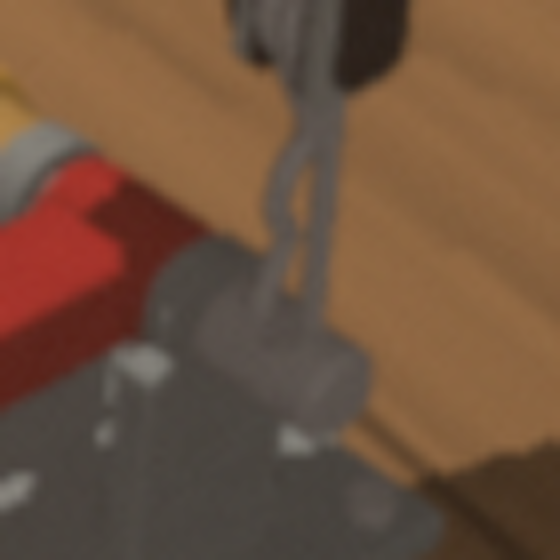

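```bash
python3 - <<'E'
from h import *
cs=env.get_calibration('scene')
def pr(X): c=np.array(cs['R'])@X+cs['t'];return c[:2]/c[2]*cs['fx']+[cs['cx'],cs['cy']]
a=np.load('pics/scene4.npz')['im'];b=np.load('pics/scene6.npz')['im']
print('rows 284-300, cols 400-424');
for r in range(284,300):print(r,a[r,402:424].mean(1).astype(int))
print('leg')
hs=cv2.cvtColor(b,cv2.COLOR_RGB2HSV)
for r in range(272,296):print(r,hs[r,404:426,1])
print('pred hole top',pr(W(0,.0538,.101)),'pred far end centre',pr(W(0,.0678,.09)))
print(pr(W(.010,.0538,.01+.0)) )
E
```

```text
rows 284-300, cols 400-424
284 [101  87  80  90  93  83  73  75  90  97 100 100 101 102 101 102 101  99
 101 101 101 100]
285 [ 83  94 111 123 123 113  95  79  88  97  98 100 100 103 100 101 101 100
 100 100 100 101]
286 [ 83 118 138 140 138 134 121 105 103 101  96  99  99 100 100 102 102 101
 101 101 100 100]
287 [112 135 145 145 143 140 136 129 123 114 102  98  98  99 100 100 100 101
 101 100 101 100]
288 [132 141 145 146 145 145 140 139 135 125 108  99  99  97  97  98 100 100
 101 101 101 100]
289 [132 137 141 145 147 146 145 142 135 121  99  91 100  98  98  99  98  99
 100 101 101 100]
290 [127 130 136 140 144 146 141 131 116  97  84  80  92  98 102 101  99  99
  98 100 101 101]
291 [117 124 128 133 138 140 139 128 104  85  80  84  99 115 123 113 102  98
  99 100 100 100]
292 [110 115 121 126 131 126 123 130 127 114 107 118 131 140 141 131 120 106
  99  99 100 100]
293 [102 109 113 118 125 121 117 124 138 140 137 145 151 150 147 140 134 118
 105  99  97  98]
294 [ 91  97 106 113 122 130 128 125 133 143 147 152 155 154 142 137 132 118
 103  96  96  97]
295 [ 79  88  95 104 115 123
[... 2124 characters left out ...]
35 137 135 135 136
 136 136 136 136]
290 [ 42  42  40  40  39  42  39  42  42  47  72 102 120 133 135 134 135 136
 135 136 136 135]
291 [ 37  40  40  40  42  39  42  39  39  39  47  58  85 114 129 133 134 136
 135 138 136 136]
292 [ 38  42  40  42  42  40  42  39  42  41  41  41  47  71 101 120 132 134
 136 135 135 135]
293 [ 42  40  37  41  42  42  44  39  37  37  40  40  42  41  54  78 106 130
 136 135 134 136]
294 [ 38  37  41  40  39  40  40  36  37  36  37  39  36  36  39  47  72 114
 133 135 137 137]
295 [ 41  40  40  34  42  36  39  39  38  36  38  38  37  38  38  37  50 100
 129 134 135 135]
pred hole top [411.8786 290.2115] pred far end centre [417.0376 298.8751]
[403.3607 330.1298]
```

Scene view puts the leg about 1.4 px right of its predicted column, while the hole is where predicted. That means the clip sits about 3 mm towards -x in the jaws, so I'll feel at shifted x.

```bash
cat >> h.py <<'E'
def feel(x,y,ztop=.1795,zbot=.168,F=5,v=.015):
    """x,y: nominal leg position (local); returns True if blocked"""
    p=L(env.sense()['position'])
    if p[2]<ztop-.0003: env.move_linear(W(p[0],p[1],ztop),max_speed=.05)
    env.move_linear(W(x+.010,y,ztop),max_speed=.05)
    r=env.move_linear(W(x+.010,y,zbot),max_speed=v,stop_force=F)
    s=env.sense();print('feel',x,y,r,'t%.2f'%s['time_s'],L(s['position'])*1000,s['force'])
    return r
E
python3 - <<'E'
from h import *
for dx in (.003,.0015,.0042):
    if not feel(-.0003+dx,.0538): break
E
```

```text
feel 0.0027 0.0538 False t17.74 [ 12.7866  53.7833 168.0741] [-0.1417 -0.4664 -1.4473]
```

It dropped in freely: 9 mm past the earlier stop with no force. Continuing down with force guards.

```bash
python3 - <<'E'
from h import *
for z in (.158,.148,.138):
    r=env.move_linear(W(.0127,.0538,z),max_speed=.03,stop_force=12);st(f'{z} {r}')
    if r: break
E
```

```text
0.158 False t18.23 loc [ 12.6427  53.7069 157.8291] F [-0.9257 -0.674  -1.1032] w0.0116 q [-1.2361  0.5883  1.0915  1.8925 -0.6067  1.0413 -1.2971]
0.148 False t18.71 loc [ 12.4841  53.7416 147.7515] F [-1.1882 -0.457  -1.5772] w0.0116 q [-1.2262  0.5995  1.0778  1.9018 -0.6206  1.0241 -1.2868]
0.138 False t19.19 loc [ 12.6791  53.8524 138.0357] F [-3.137  -0.2492  5.1221] w0.0118 q [-1.2161  0.6105  1.064   1.9102 -0.6351  1.007  -1.276 ]
```

```bash
python3 - <<'E'
from h import *
for z in (.133,.129,.126,.123,.120):
    r=env.move_linear(W(.0127,.0538,z),max_speed=.02,stop_force=15);st(f'{z} {r}')
    if r: break
im,d=env.camera('scene');save('scene8.png',cv2.resize(im[240:340,355:455],None,fx=5.6,fy=5.6,interpolation=cv2.INTER_CUBIC))
E
```

```text
0.133 False t19.59 loc [ 12.3929  53.8433 132.6842] F [-2.5552 -0.2665  0.3418] w0.0114 q [-1.2112  0.6166  1.0566  1.9149 -0.6421  0.9981 -1.271 ]
0.129 False t19.94 loc [ 12.1534  53.8152 128.4247] F [-3.132   0.0104 -4.1094] w0.0114 q [-1.2071  0.6215  1.0507  1.9185 -0.6479  0.9911 -1.2668]
0.126 False t20.24 loc [ 12.1927  53.8091 125.5586] F [-3.4491 -0.296  -1.9594] w0.0115 q [-1.204   0.6248  1.0466  1.9207 -0.6522  0.9863 -1.2636]
0.123 False t20.54 loc [ 12.1682  53.8311 122.62  ] F [-5.2702 -0.3094 -1.8839] w0.0118 q [-1.2009  0.6282  1.0423  1.9231 -0.6566  0.9814 -1.2603]
0.12 False t20.84 loc [ 12.5331  53.814  120.3606] F [-7.5508 -0.4941  5.6575] w0.0112 q [-1.1979  0.6309  1.0388  1.9246 -0.6608  0.9771 -1.2571]
```

View pics/scene8.png

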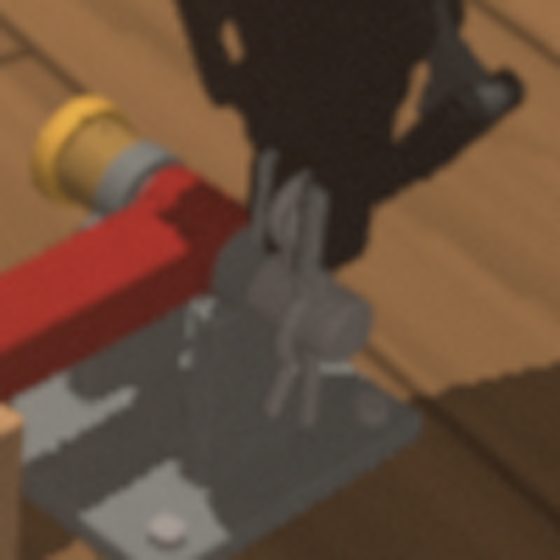

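```bash
python3 - <<'E'
from h import *
r=env.move_linear(W(.0117,.0538,.115),max_speed=.015,stop_force=14);st(f'press {r}')
env.command_gripper(.03);env.dwell(.2);st('open')
im,d=env.camera('scene');save('scene9.png',cv2.resize(im[240:340,355:455],None,fx=5.6,fy=5.6,interpolation=cv2.INTER_CUBIC))
E
```

```text
press True t21.20 loc [ 12.4044  53.8527 118.5179] F [-5.7933 -0.5994 17.6428] w0.0115 q [-1.1958  0.6323  1.0362  1.9271 -0.6652  0.9732 -1.2533]
open t21.72 loc [ 10.4784  53.9248 116.6071] F [-0.5397 -0.0535  0.0037] w0.0298 q [-1.1959  0.634   1.0342  1.9298 -0.6652  0.9727 -1.2535]
```

View pics/scene9.png

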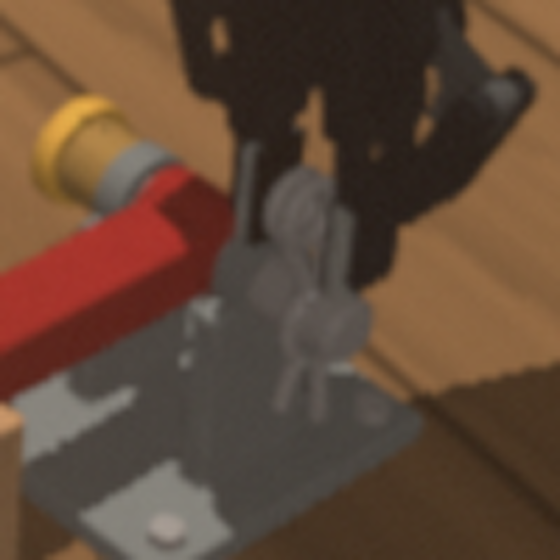

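The fingers are open at either side of the coil and the bow is around the pin (leg and flared end show below it at (318,415) and (285,410)). Retracting upwards and checking.

```bash
python3 - <<'E'
from h import *
p=env.sense()['position'];p[2]=.25
r=env.move_linear(p,max_speed=.12,stop_force=8);st(f'up {r}')
env.move_to([.40,-.05,.30],down(0,1));st('away')
im,d=env.camera('scene');save('scene10.png',cv2.resize(im[230:340,340,None].repeat(1,1) if 0 else im[230:340,340:450],None,fx=5,fy=5,interpolation=cv2.INTER_CUBIC));save('scene10f.png',im)
im,d=env.camera('top');np.savez('pics/top10.npz',im=im,d=d);save('top10.png',cv2.resize(im[185:295,215:335],None,fx=5,fy=5,interpolation=cv2.INTER_CUBIC))
ct=env.get_calibration('top');P=deproj(ct,d)[225:275,228:255]
m=(P[...,2]>.11)&(P[...,2]<.2);Q=P[m];print(len(Q));print(np.array([L(q) for q in Q]).round(4)*1000)
E
```

```text
up False t23.02 loc [ 10.0087  53.9545 249.3206] F [ 0.0161  0.3476 -0.3756] w0.0300 q [-1.3217  0.492   1.202   1.7924 -0.4912  1.2083 -1.3847]
away t24.13 loc [-142.5161 -182.7466  299.7687] F [ 0.0483  0.0795 -0.6815] w0.0303 q [-0.8321 -0.1201  0.7806  2.0237  0.0904  1.2052 -1.6572]
73
[[ 25.1  48.8 139.5]
 [ 24.   57.4 144. ]
 [ 23.5  55.  145.1]
 [ 23.6  53.7 139.2]
 [ 22.7  50.4 145.7]
 [ 22.8  49.2 139.3]
 [ 22.5  47.  138.8]
 [ 21.1  54.9 147.8]
 [ 21.1  53.6 142.3]
 [ 20.6  51.1 144. ]
 [ 20.   48.5 146.1]
 [ 20.6  48.1 134.2]
 [ 18.9  57.  151.5]
 [ 19.1  55.8 144.8]
 [ 18.4  53.  148.2]
 [ 17.9  50.5 149.9]
 [ 17.6  48.5 148.7]
 [ 18.4  48.5 133.9]
 [ 17.   57.9 147.9]
 [ 16.5  55.5 149. ]
 [ 16.2  53.5 147.5]
 [ 15.5  50.7 151.5]
 [ 15.2  48.6 150.8]
 [ 16.2  49.1 132.6]
 [ 14.3  57.3 153.9]
 [ 13.8  54.9 155.1]
 [ 13.5  53.  153.4]
 [ 13.5  51.4 149.1]
 [ 12.8  48.8 152. ]
 [ 12.4  46.5 152.1]
 [ 13.8  47.6 130.2]
 [ 12.2  57.9 152.7]
 [ 11.8  55.8 151.9]
 [ 11.5  53.6 151.5]
 [ 11.1  51.5 150.9]
 [ 10.7  49.4 150.5]
 [ 10.3  47.1 150.6]
 [ 11.9  48.7 125.4]
 [ 10.1  58.7 150.2]
 [  9.8  56.5 149.5]
 [  9.3  54.2 150.6]
 [  9.   52.  150. ]
 [  8.3  49.4 152.7]
 [  8.3  48.  147.6]
 [  8.9  47.7 134.8]
 [  6.2  26.1 110.4]
 [  7.3  56.4 153. ]
 [  7.2  54.9 148.5]
 [  6.9  52.9 147.1]
 [  6.1  49.7 153.1]
 [  5.9  47.9 150.2]
 [  6.8  48.4 132.6]
 [  5.2  57.  151.5]
 [  4.8  54.9 150.8]
 [  4.8  53.4 146. ]
 [  4.3  51.  147. ]
 [  4.   49.  145.6]
 [  3.9  47.3 142. ]
 [  3.3  58.1 146.8]
 [  2.9  55.8 147.6]
 [  2.8  54.4 142. ]
 [  2.5  52.2 141.7]
 [  1.7  49.1 147.4]
 [  1.3  47.1 146.1]
 [  1.1  57.3 140.6]
 [  0.7  54.9 141.1]
 [  0.4  52.9 139.9]
 [ -0.1  50.6 140.1]
 [  0.7  50.9 123.4]
 [ -0.6  56.1 121.5]
 [ -1.1  53.7 122.5]
 [ -1.3  51.9 119. ]
 [ -4.5  32.5 111.5]]
```

View pics/scene10.png

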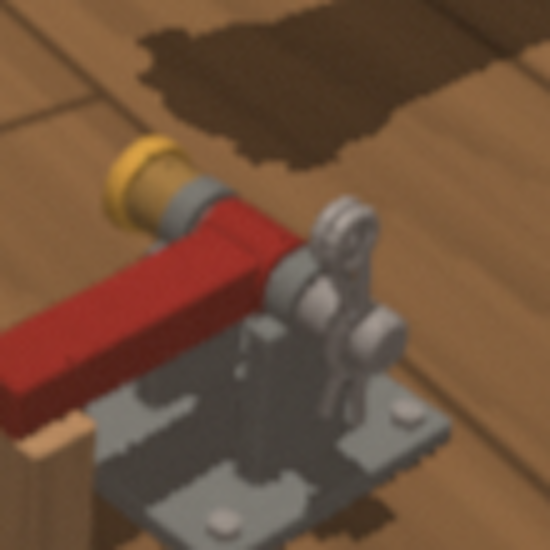

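View pics/top10.png

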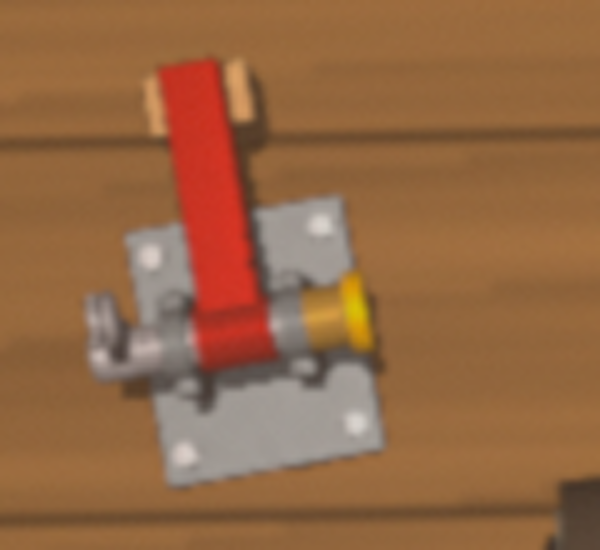

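View pics/scene10f.png

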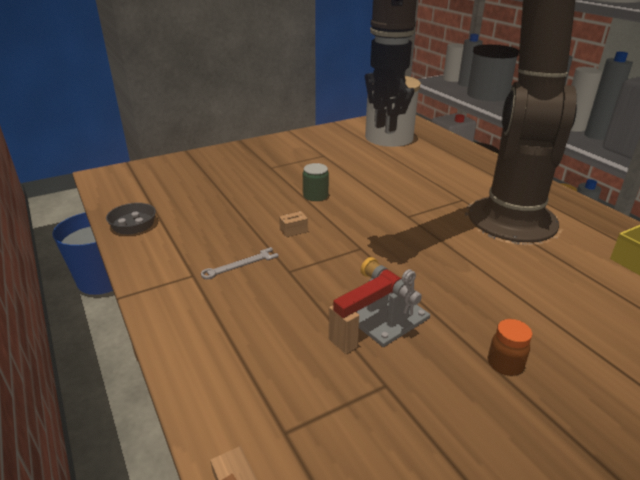

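The coil top measures about 152 mm up (153 expected when seated), with the bow around the pin and the head on its bush. Bystanders haven't moved. Handing in.

```bash
python3 -c "
from bench import env
print(env.sense()['time_s']);print(env.hand_in())"
```

```text
24.2333
the job is handed in; nothing more can be done
None
```

The drawbar is coupled and I handed the job in at 24.2 s of the 67 s. The gripper is open and clear of everything.

- **Pin:** I pushed it until the head stopped on the brass bush. Two harder pushes, stopping at 12 and 25 N, moved it no further. Both cameras show the head on the bush with no shank showing.
- **Clip:** My first try at the hole was blocked at about 6 N. The picture showed the clip sitting about 3 mm off in the jaws. After I shifted by that much, the leg dropped in freely. The bow snapped over the pin, and I pressed to the hard stop at about 18 N, under the 40 N limit.
- **Last checks:** The top of the coil measured about 151–153 mm up, against 153 mm expected when fully seated. The leg and the bow's end show below the pin. In the final picture the tin, jar and wrench look unmoved, though I didn't measure them again.
- **Disagreement:** The top camera's depth puts the coil about 2 mm further in +x than nominal. The same camera read about 3 mm too far in +x at the rack, so I take this as camera error, not tilt.
- **Not measured:** I had no direct reading of how far the bow is sprung. That it hugs the pin rests on the pictures and on the push force dropping away after the snap.

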